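# Close the drill jig on a brass bar and hold it shut

### The job

Lay the long brass bar flat in the nest of the drill jig's lower half and let go of it, then fit the jig's upper half down over the two dowels and press it against the spring until the two halves meet. Finish while still holding the upper half pressed down, so that the jig stays fully shut: do not let go at the end. Leave the other things on the bench where they are.

Things in the scene. Friction and masses are not known exactly. Their poses are not given: they have to be found in the camera images.
- jig_lower: Lower half of the aluminium drill jig, fixed: 150 (x) x 70 (y) mm, flat meeting face 36 mm up. Origin: centre of its underside. Steel dowels at x = -60 and +60 mm, y = 0: 12 mm diameter, tops at z = 60 mm, the top 7.5 mm tapering to 6 mm diameter. Between them the nest for the bar and, across its middle, a groove for the fingers (see nest). The same after half a turn.
- nest (a point): Centre of the spring pad's top when up, 31 mm over the lower half's origin, same axes: the middle of the laid bar's underside belongs here. The nest is an open pocket 85 (x) x 30 (y) mm, hard floor at z = 25 mm over the origin of the lower half. A groove 40 mm wide (x from -20 to +20 mm), floor at z = 20 mm, crosses the full 70 mm width, so fingers fit beside the bar's middle.
- jig_pad (a joint): Spring pad, 34 x 18 mm steel, under the bar's middle: 0 when up, to 0.006 m pushed down. Spring: 10 N at 0, plus 1.2 N per mm. The laid bar stands 5 mm proud of the meeting face and the upper half's weight alone does not push it down. Jig shut: about 0.005 m, 16 N, i.e. about 11 N of push besides the weight.
- jig_upper: Upper half, loose, aluminium, about 0.5 kg: plate 150 (x) x 70 x 20 mm, two 14 mm through holes at x = -60 and +60 mm, y = 0, bevelled below; in the middle on top a grip rib 60 (x) x 24 (y) mm, from z = 20 to 50 mm. Origin: centre of the underside; z up, lies right way up. Fits either way round. Its origin over the lower half's: 36 mm shut, 41 mm resting unpressed on the bar.
- bar: The long brass bar, loose, 80 x 25 x 10 mm, about 0.16 kg, lying flat on the bench, with two small dark punch marks. Origin: centre of its underside; x along the 80 mm length, z up. The same after half a turn.
- offcut: Bystander: short brass offcut, 42 x 25 x 10 mm, no marks, loose. Origin: centre of its underside.
- finger_cymbal: Bystander: small round brass finger cymbal, 60 mm diameter, 15 mm high, loose. Origin: centre of its underside.
- hammer: Bystander: hammer lying beyond the jig, loose. Origin under its middle.
- screwdriver: Bystander: screwdriver lying at the far right, loose. Origin under its middle.
- jar: Bystander: amber glass jar, 66 mm diameter, 80 mm high, at the far left, loose. Origin: centre of its underside.
- weight: Bystander: dark steel cylinder, 60 mm diameter, 45 mm high, at the far left, loose. Origin: centre of its underside.
Mind the look-alikes: they are no part of the job. Leave any green look-alike of the bar alone.

How it is judged:
By the outcome, as a careful person would: the job done as asked, in the order asked, and still so for the second after the job is handed in, while the arm keeps its last pose, push and grip.
It also fails if it takes over 67 s, if anything falls off the work surface, if the arm or the gripper's body presses on something with over 40 N, if the wrist force passes 120 N, or if a joint passes its speed limit or range.

### The arm

A 7-joint arm with a two-finger parallel gripper is mounted at the origin on the work surface. World frame = base frame: x ahead of the robot, y to its left, z up, the work surface at z = 0. Lengths are in m, angles in rad, forces in N, time in s.
With the tool pointing down it reaches from about 0.4 to 0.75 m from the base axis. Payload 19.5 kg.
Tool frame: the origin (TCP) lies at the very end of the fingers, on their centre line; the grasp point (between the pads) lies 19 mm behind it; z points along the fingers, y is the line along which they close (so a half turn about z gives the same grasp; the last joint's range is limited). The gripper opens to 85 mm and grips with 20 to 120 N. Pads are 22 mm wide; open, the fingers measure 114 mm over their backs; the gripper's body (76 mm by 85 mm) begins 54 mm behind the grasp point. The pads swing forward as they close: fully open they stand 13 mm farther back than shut.
Start: joints at [-1.201, 0.707, -0.028, 1.485, 0.022, 0.951, -0.075], TCP at [0.23, 0.527, 0.231] pointing down, gripper open.
Joint ranges: [-2.71, 2.71], [-0.32, 2.16], [-1.57, 1.52], [0, 2.45], [-1.46, 4.6], [0, 2.02], [-2.83, 2.83]. Speed limits (rad/s): [1.89, 1.89, 2.57, 2.57, 3.01, 3.01, 3.01].

### API

Orientations are given as a unit quaternion [x, y, z, w].
In Python, from station import bot, hand, status, imaging, order gives the robot as it stands. Calls block until the motion is done:
- bot.move_to(position, orientation): joint-space move of the TCP to a pose.
- bot.line_to(position, ori=None, velocity=0.15): straight line of the TCP; ori=None keeps the orientation; velocity is the mean speed in m/s.
- bot.goto_joints(angles): joint-space move.
- hand.command_gripper(opening, effort=None): finger opening in m; effort is the grip in N (None keeps the last); returns when the fingers have stopped.
- bot.wait(seconds).
- bot.inverse_kinematics(position, orientation): joint angles nearest the present ones, or None.
- status.get_obs(): the state.
- imaging.read_camera(name): name is "scene" or "top" or "wrist"; returns the picture (384x512x3 uint8, red, green, blue); there is no depth.
- imaging.camera_params(name): a dict with "K" (3x3 intrinsics, pixels), "rvec" (rotation vector, rad) and "tvec" (3), from world to camera coordinates, as OpenCV has them. Camera axes: x right, y down, z forward; pixel columns grow to the right and rows downward; lengths in m; the calibration is good to about 2 mm. The wrist camera is an equidistant fisheye: a pixel r from the principal point sees the ray r / f radians off the axis. A picture is of the moment at which its call begins: read the wrist's pose just before it. camera_params takes no time and is no camera call; for the wrist camera it gives the pose at the moment of the call.
A pose or a line that the arm cannot do raises bot.MotionError and nothing moves.
- order.sign_off(): hands the job in; it is judged then, once.
The state is a dict: "t": time; "qpos": joint angles; "qvel": joint speeds; "tau": joint torques, N m; "tcp_pos": TCP position; "eef_rot": TCP orientation; "contact_force": force on the tool from outside, world axes, zero at the start; "torque": the same for the moment, N m; "width": finger opening in m; "grip_force": force on a finger pad.
Only numpy, scipy, OpenCV 4.12 (cv2) and the standard library are available. Lean on these libraries where they do the work, as an engineer would, in place of code of your own. Each camera call takes 0.05 s, during which the arm holds its last target. There are 200 camera calls.

## Working session

There is one attempt and no reset: what is moved stays moved. The work goes in short steps, each a Python script; the robot and the scene stay as the last script left them, time stands still between calls to the robot, and variables do not carry over. Pictures are saved under pics/ and viewed, at most 10 in all, crops included, and the job is handed in when it is done.

```bash
ls; mkdir -p pics; python3 - <<'E'
from station import imaging,status
import cv2,numpy as np
a=imaging.read_camera("top");b=imaging.read_camera("scene")
cv2.imwrite("pics/top0.png",a[...,::-1]);cv2.imwrite("pics/scene0.png",b[...,::-1])
for n in("top","scene","wrist"):
    print(n,imaging.camera_params(n))
s=status.get_obs();print(s)
E
```

```text
pics
top {'K': array([[389.29602824,   0.        , 254.73844434],
       [  0.        , 389.29602824, 189.29007595],
       [  0.        ,   0.        ,   1.        ]]), 'rvec': array([ 2.09454689, -2.13717167,  0.16694177]), 'tvec': array([0.0727826 , 0.58433952, 0.85644938])}
scene {'K': array([[427.26039782,   0.        , 253.00611676],
       [  0.        , 427.26039782, 194.55803515],
       [  0.        ,   0.        ,   1.        ]]), 'rvec': array([ 1.96569521,  1.86169769, -0.53078157]), 'tvec': array([-0.08379955, -0.46864333,  1.47768031])}
wrist {'K': array([[297.31863964,   0.        , 260.89216896],
       [  0.        , 297.31863964, 192.89037357],
       [  0.        ,   0.        ,   1.        ]]), 'rvec': array([-2.39030541, -1.56576639, -0.25796171]), 'tvec': array([-0.57489861, -0.04231208,  0.3813681 ])}
{'t': 0.1, 'qpos': array([-1.20070894,  0.70702379, -0.02757174,  1.48492016,  0.02199785,
        0.95091256, -0.07548542]), 'qvel': array([-1.73416222e-03, -1.54764516e-03,  6.66382717e-04, -2.47913907e-04,
        3.80132901e-06, -4.88288622e-04,  3.14681908e-04]), 'tau': array([ 1.20937646e-03, -8.84278822e+01,  1.23619661e+00, -2.36451262e+01,
        1.70229032e-02,  5.05642893e-03,  1.14279637e-04]), 'tcp_pos': array([0.23007145, 0.5267191 , 0.23089193]), 'eef_rot': array([ 2.04452994e-01,  9.78876265e-01, -4.75562773e-04, -7.05941424e-05]), 'contact_force': array([ 0.0049598 ,  0.29142058, -0.19648688]), 'torque': array([ 0.03973352,  0.01412409, -0.03928158]), 'grip_force': 0.0, 'width': 0.08535826911826182}
```

View pics/top0.png

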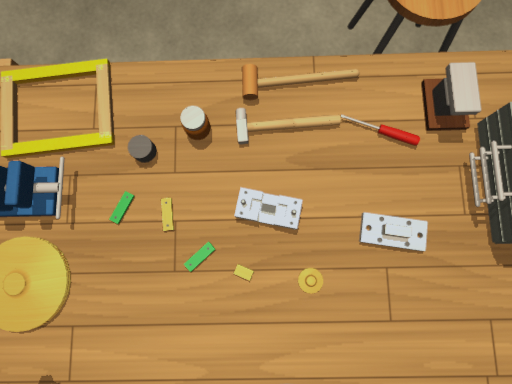

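View pics/scene0.png

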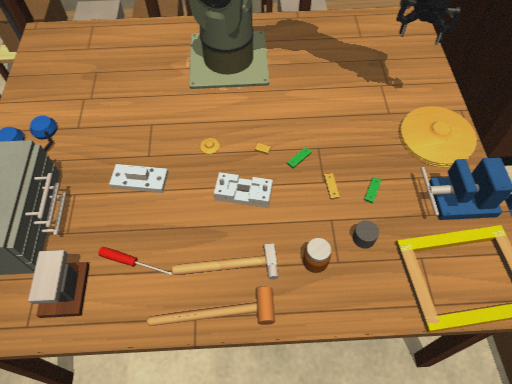

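The brass candidates in the top view are the bar at (167,214), the offcut at (244,272), the cymbal at (311,281), and the green look-alikes at (121,208) and (199,257). The long yellow-brass piece at (167,214) fits the bar. The jig's lower half, with dowels, is at (269,208), and the upper half, with rib and holes, is at (394,232). I'll confirm with enlarged crops and measure.

```bash
cat > h.py <<'E'
import cv2,numpy as np
from station import bot,hand,status,imaging,order
def ray(n,uv,z,P=None):
    """pixels -> world points on plane z"""
    P=P or imaging.camera_params(n);K=P["K"];R=cv2.Rodrigues(P["rvec"])[0];t=P["tvec"]
    uv=np.atleast_2d(np.asarray(uv,float));d=np.c_[(uv-K[:2,2])/K[0,0],np.ones(len(uv))]
    if n=="wrist":
        q=d[:,:2];r=np.linalg.norm(q,axis=1,keepdims=True)
        d=np.c_[np.sin(r)*q/np.maximum(r,1e-9),np.cos(r)]
    d=d@R;c=-R.T@t
    return (c+d*((z-c[2])/d[:,2:]))[:,:2]
def rect(pts):
    """world outline -> centre, long-axis yaw, sizes (mm)"""
    c,s,a=cv2.minAreaRect((pts*1000).astype(np.float32))
    if s[0]<s[1]: a+=90;s=s[::-1]
    return np.array(c)/1000,(np.radians(a)+np.pi/2)%np.pi-np.pi/2,s
def blobs(m,lo=20):
    cs,_=cv2.findContours(m.astype(np.uint8),cv2.RETR_EXTERNAL,cv2.CHAIN_APPROX_NONE)
    return [c[:,0] for c in cs if cv2.contourArea(c)>lo]
def brass(im):
    h=cv2.cvtColor(im,cv2.COLOR_RGB2HSV);return (h[...,0]>22)&(h[...,0]<34)&(h[...,1]>130)&(h[...,2]>110)
def alu(im):
    h=cv2.cvtColor(im,cv2.COLOR_RGB2HSV);return (h[...,1]<60)&(h[...,2]>120)
def down(yaw):
    """tool down, closing axis (tool y) at world yaw"""
    from scipy.spatial.transform import Rotation as Rn
    y=np.array([np.cos(yaw),np.sin(yaw),0]);z=np.array([0,0,-1.])
    return Rn.from_matrix(np.c_[np.cross(y,z),y,z]).as_quat()
E
python3 - <<'E'
from h import *
im=cv2.imread("pics/top0.png")[...,::-1].copy()
for nm,f,z in(("brass",brass,.010),("alu",alu,.036),("alu",alu,.02)):
    for b in blobs(f(im),60):
        c,a,s=rect(ray("top",b,z));print(nm,z,b.mean(0).round(),c.round(4),round(np.degrees(a),1),np.round(s,1))
cr=lambda u,v:cv2.resize(im[v-35:v+35,u-50:u+50],(400,280),interpolation=cv2.INTER_CUBIC)
cv2.imwrite("pics/crop.png",np.vstack([np.hstack([cr(167,214),cr(269,208)]),np.hstack([cr(394,232),cr(244,265)])])[...,::-1])
E
```

```text
brass 0.01 [310. 280.] [ 0.3754 -0.0632] -73.1 [55.8 53.2]
brass 0.01 [243. 272.] [0.3959 0.0923] 65.5 [42.4 25.2]
brass 0.01 [ 26. 289.] [0.3871 0.5918] 5.8 [210.6 165.9]
brass 0.01 [167. 214.] [0.5381 0.2776] 5.2 [78.9 26. ]
brass 0.01 [ 57. 144.] [0.7244 0.564 ] -84.2 [284.1  32.9]
brass 0.01 [54. 69.] [0.9258 0.5851] -84.3 [282.5  33.1]
alu 0.036 [394. 231.] [ 0.4833 -0.2592] 80.5 [149.8  71.4]
alu 0.036 [268. 208.] [0.5437 0.0306] 77.2 [152.2  73.4]
alu 0.036 [ 55. 187.] [0.605  0.5637] 0.1 [150.2  69. ]
alu 0.036 [490. 171.] [ 0.6145 -0.4966] -7.7 [162.9  95.9]
alu 0.036 [139. 146.] [0.7045 0.3423] 1.8 [54.  51.9]
alu 0.036 [241. 125.] [0.7523 0.0914] 3.7 [85.8 25.4]
alu 0.036 [192. 117.] [0.7748 0.2136] 88.5 [60.  57.4]
alu 0.036 [465.  87.] [ 0.8349 -0.4613] -0.0 [128.3  63.4]
alu 0.02 [394. 231.] [ 0.4844 -0.2644] 80.5 [152.5  72.7]
alu 0.02 [268. 208.] [0.5459 0.0304] 77.2 [154.9  74.7]
alu 0.02 [ 55. 187.] [0.6082 0.5728] 0.1 [152.9  70.2]
alu 0.02 [490. 171.] [ 0.6179 -0.506 ] -7.7 [165.8  97.5]
alu 0.02 [139. 146.] [0.7095 0.3476] 1.8 [54.9 52.8]
alu 0.02 [241. 125.] [0.7581 0.0923] 3.7 [87.4 25.9]
alu 0.02 [192. 117.] [0.781  0.2166] 88.5 [61.1 58.4]
alu 0.02 [465.  87.] [ 0.8421 -0.4701] -0.0 [130.5  64.5]
```

View pics/crop.png

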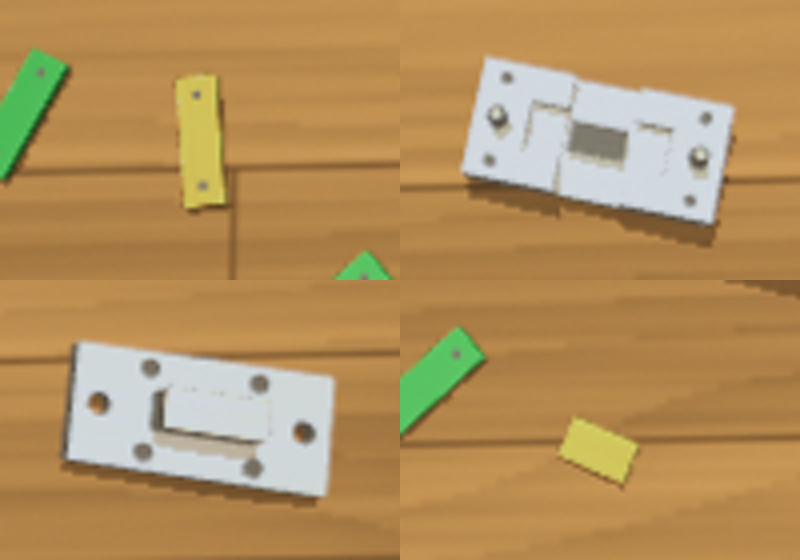

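Crops confirm it: the bar with two punch marks is at (167,214), the offcut has no marks, and both green pieces are distractors. Next is a hover over the bar for a wrist check.

```bash
python3 - <<'E'
from h import *
r=np.radians
for y in (-84.8,95.2,-12.8,167.2):
    print(y,bot.inverse_kinematics([.538,.278,.18] if abs(y)<100 and abs(y)>20 else [.544,.031,.18],down(r(y))))
q=min((bot.inverse_kinematics([.538,.278,.17],down(r(y))) for y in(-84.8,95.2)),key=lambda q:abs(q[6]) if q is not None else 9)
bot.goto_joints(q);bot.wait(.3)
s=status.get_obs();P=imaging.camera_params("wrist");im=imaging.read_camera("wrist")
print(s["t"],s["tcp_pos"],s["qpos"].round(2));cv2.imwrite("pics/w1.png",im[...,::-1])
for b in blobs(brass(im),100):
    c,a,w=rect(ray("wrist",b,.010,P));print(b.mean(0).round(),c.round(4),round(np.degrees(a),1),np.round(w,1))
print(cv2.Rodrigues(P["rvec"])[0].T@-P["tvec"])
E
```

```text
-84.8 [-0.81732516  0.90303843  0.65297476  1.44444025 -0.60297076  0.99956182
 -1.49865367]
95.2 [-0.42133742  0.81850886 -0.22849257  1.42963178  0.20982864  0.9173356
  0.95387488]
-12.8 [-0.23397578  0.74208175  0.22572876  1.6694704  -0.2224931   0.75527073
 -0.12645091]
167.2 [ 0.21896557  0.79250351 -0.65396694  1.65415101  0.58604753  0.89991317
  2.25207373]
1.8833 [0.5378061  0.27845367 0.17009344] [-0.42  0.83 -0.23  1.44  0.21  0.89  0.95]
[471. 305.] [0.7227 0.6537] -84.5 [108.8  33.4]
[261. 174.] [0.5377 0.2788] 4.7 [78.5 23.4]
[488. 104.] [0.4155 0.5603] -73.7 [66.5 54.1]
[490.  78.] [0.3814 0.5561] -83.5 [72.8 11.7]
[0.45543421 0.27095611 0.31408905]
```

View pics/w1.png

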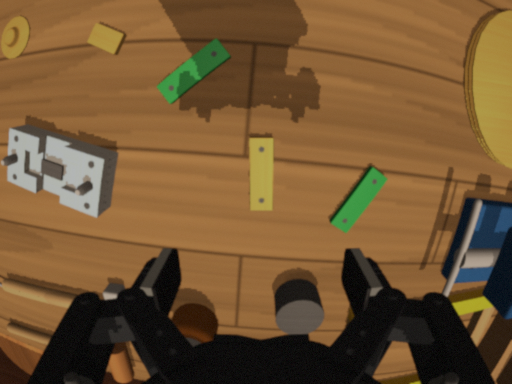

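The wrist view shows the bar at (261,174) and agrees with the top camera to under 1 mm. I'll grasp it, lift, and look at the jig from above.

```bash
python3 - <<'E'
from h import *
r=np.radians
hand.command_gripper(.045,40)
b=[.5378,.2786]
bot.move_to([*b,.05],down(r(94.9)))
bot.line_to([*b,.003],velocity=.06)
s=status.get_obs();print(s["t"],s["tcp_pos"],s["contact_force"])
hand.command_gripper(.0,50)
s=status.get_obs();print(s["tcp_pos"],s["width"],s["grip_force"])
bot.line_to([*b,.14],velocity=.15)
s=status.get_obs();print(s["t"],s["width"],s["grip_force"])
bot.move_to([.53,.031,.17],down(r(-12.8)));bot.wait(.3)
s=status.get_obs();P=imaging.camera_params("wrist");im=imaging.read_camera("wrist");im2=imaging.read_camera("top")
print(s["t"],s["tcp_pos"],s["width"],s["qpos"].round(2))
cv2.imwrite("pics/w2.png",im[...,::-1]);cv2.imwrite("pics/t2.png",im2[...,::-1])
np.save("P2.npy",P,allow_pickle=True)
E
```

```text
3.8917 [0.53793865 0.27869501 0.00328938] [-0.45060141 -0.18063345 -0.03145134]
[0.53798486 0.27865037 0.00359859] 0.023153573018131885 49.19133961200714
5.2917 0.0228874727168809 49.09187972545624
6.5917 [0.53001774 0.03146787 0.16982508] 0.023292687501271295 [-0.25  0.74  0.24  1.73 -0.25  0.7  -0.1 ]
```

View pics/w2.png

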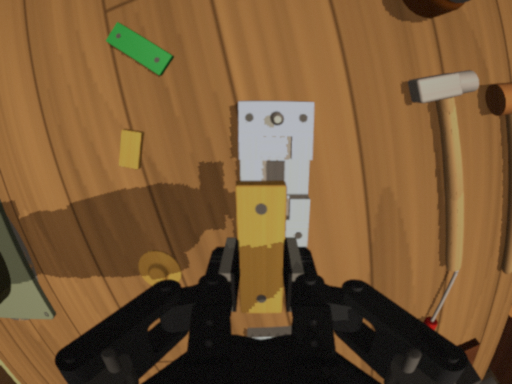

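The bar is held squarely. The far jig end is visible, with corners at (238,102) and (314,102) and a dowel tip at (277,118). I'll compare these with the top-view dowels.

```bash
python3 - <<'E'
from h import *
P=np.load("P2.npy",allow_pickle=True).item()
im=cv2.imread("pics/w2.png");t=cv2.imread("pics/top0.png")
c=lambda a,u,v:cv2.resize(a[v-20:v+20,u-20:u+20],(320,320),interpolation=cv2.INTER_NEAREST)
cv2.imwrite("pics/dow.png",np.hstack([cv2.resize(im[95:135,230:320],(0,0),fx=5,fy=5),]))
cv2.imwrite("pics/dow2.png",np.hstack([c(t,243,203),c(t,294,213)]))
print(ray("wrist",[(277,118)],.06,P),ray("wrist",[(238,102),(314,102)],.036,P))
print("tops",ray("top",[(243.2,201.3),(294.2,211.7)],.06))
e=ray("top",[(243.2,201.3),(294.2,211.7)],.06);d=e[0]-e[1];print(e.mean(0),np.degrees(np.arctan2(d[1],d[0])),np.linalg.norm(d))
E
```

```text
[[0.55724458 0.09077847]] [[0.52627944 0.11141901]
 [0.59520413 0.09668502]]
tops [[ 0.55695113  0.08803393]
 [ 0.53031849 -0.02866724]]
[0.54363481 0.02968335] 77.1445536966836 0.11970155084198231
```

View pics/dow2.png

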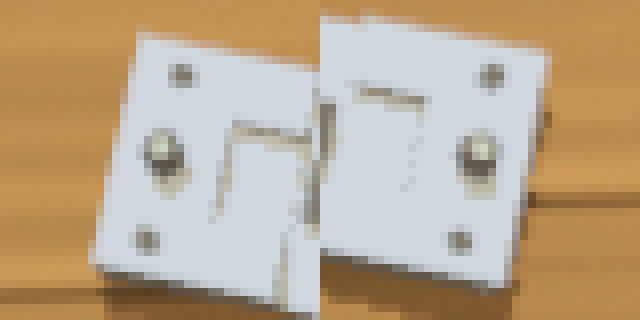

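```bash
python3 - <<'E'
from h import *
r=np.radians;c=[.5440,.0309];q=down(r(-12.7))
bot.move_to([*c,.085],q)
bot.line_to([*c,.042],velocity=.08);s=status.get_obs();print(s["t"],s["contact_force"])
bot.line_to([*c,.0348],velocity=.03);s=status.get_obs();print(s["tcp_pos"],s["contact_force"])
hand.command_gripper(.045)
bot.line_to([*c,.14],velocity=.15);bot.wait(.2)
bot.move_to([.49,.02,.22],q);bot.wait(.3)
s=status.get_obs();P=imaging.camera_params("wrist");im=imaging.read_camera("wrist")
print(s["t"],s["tcp_pos"]);cv2.imwrite("pics/w3.png",im[...,::-1]);np.save("P3.npy",P,allow_pickle=True)
for b in blobs(brass(im),100):
    k,a,w=rect(ray("wrist",b,.041,P));print(b.mean(0).round(),k.round(4),round(np.degrees(a),1),np.round(w,1))
E
```

```text
7.8083 [ 0.3069763   0.56525452 -0.09885975]
[0.5439956  0.03090957 0.03475278] [ 0.07181552  0.77208284 -0.90515241]
10.3667 [0.49001516 0.019994   0.2192951 ]
[202. 230.] [ 0.4035 -0.0367] -41.4 [16.5 14.3]
[307. 153.] [0.5445 0.0313] 78.6 [77.4 24.4]
[172. 125.] [0.4068 0.0938] 74.2 [37.1 19.9]
```

View pics/w3.png

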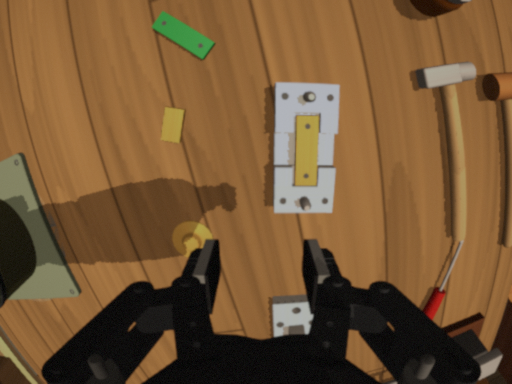

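The bar lies in the nest between the dowels at about (310,97) and (304,204). Now the upper half, hovered the same way.

```bash
python3 - <<'E'
from h import *
P3=np.load("P3.npy",allow_pickle=True).item();w3=cv2.imread("pics/w3.png")
r=np.radians
bot.move_to([.43,-.275,.204],down(r(-9.5)));bot.wait(.3)
s=status.get_obs();P=imaging.camera_params("wrist");im=imaging.read_camera("wrist")
print(s["t"],s["tcp_pos"]);cv2.imwrite("pics/w4.png",im[...,::-1]);np.save("P4.npy",P,allow_pickle=True)
for n,i,p,z in(("low",w3[...,::-1].copy(),P3,.036),("up",im,P,.02)):
  for b in blobs(alu(i),1000):
    k,a,w=rect(ray("wrist",b,z,p));print(n,b.mean(0).round(),k.round(4),round(np.degrees(a),1),np.round(w,1))
a=cv2.resize(w3[75:220,265:350],None,fx=4,fy=4,interpolation=cv2.INTER_CUBIC)
b=cv2.resize(im[75:220,250:360,::-1],None,fx=4,fy=4,interpolation=cv2.INTER_CUBIC)
cv2.imwrite("pics/c4.png",np.hstack([a,b]))
E
```

```text
11.875 [ 0.43032739 -0.27450322  0.2040369 ]
low [305. 149.] [0.544  0.0317] 77.2 [150.9  71.8]
up [305. 150.] [ 0.4835 -0.2636] 80.3 [151.3  71.6]
```

View pics/c4.png

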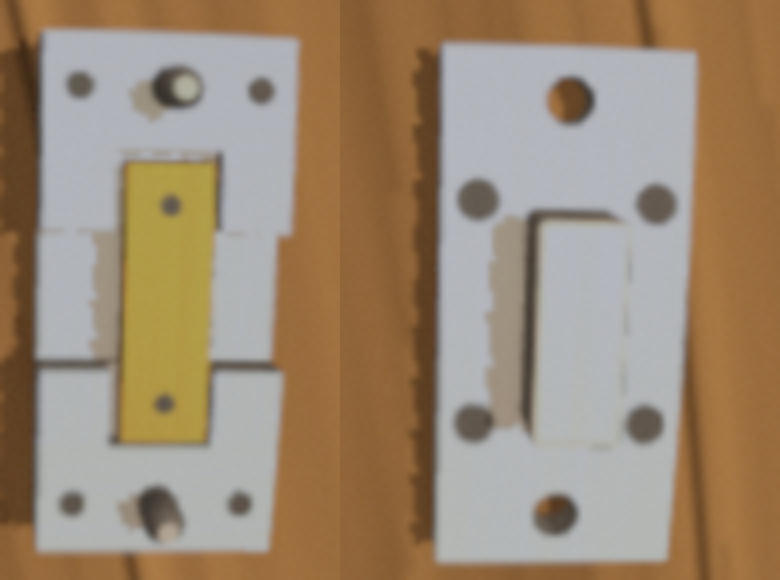

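```bash
python3 - <<'E'
from h import *
for n,uv,z in(("P3",[(311.1,96.4),(306.6,207.4)],.06),("P4",[(307.4,99.6),(303.4,203.4)],.02)):
    e=ray("wrist",uv,z,np.load(n+".npy",allow_pickle=True).item());d=e[0]-e[1];print(e,e.mean(0),np.degrees(np.arctan2(d[1],d[0])),np.linalg.norm(d))
e=ray("top",[(344+99/4,197+124/4-.3),(344+305/4,197+153/4-.3)],.02);d=e[0]-e[1];print("top holes",e.mean(0),np.degrees(np.arctan2(d[1],d[0])),np.linalg.norm(d))
E
```

```text
[[ 0.55759311  0.09000068]
 [ 0.53104187 -0.02689163]] [0.54431749 0.03155453] 77.2028149410227 0.1198698486662086
[[ 0.49359188 -0.20429603]
 [ 0.473442   -0.32344721]] [ 0.48351694 -0.26387162] 80.4014193103493 0.12084296066374829
top holes [ 0.4837476  -0.26591902] 80.74303001939475 0.12056851012685274
```

Two views agree: lower half at (0.5443, 0.0316), 77.2°; upper half at (0.4836, −0.2637), 80.4°. I'll grip the rib and carry it over.

```bash
python3 - <<'E'
from h import *
r=np.radians;u=[.4836,-.2638];c=[.5443,.0316]
bot.move_to([*u,.09],down(r(-9.6)))
bot.line_to([*u,.023],velocity=.08);s=status.get_obs();print(s["t"],s["tcp_pos"],s["contact_force"].round(1))
hand.command_gripper(0,100);s=status.get_obs();print(s["tcp_pos"],s["width"],s["grip_force"],s["contact_force"].round(1))
bot.line_to([*u,.15],velocity=.12);s=status.get_obs();print(s["t"],s["width"],s["contact_force"].round(1))
bot.move_to([*c,.15],down(r(-12.8)));bot.wait(.3)
bot.line_to([*c,.092],velocity=.1);bot.wait(.2)
s=status.get_obs();print(s["t"],s["tcp_pos"],s["eef_rot"].round(4),s["width"],s["contact_force"].round(1),s["torque"].round(2))
a=imaging.read_camera("scene");b=imaging.read_camera("wrist")
a=cv2.resize(a[110:260,160:330],None,fx=2.35,fy=2.35,interpolation=cv2.INTER_CUBIC)
cv2.imwrite("pics/s5.png",np.hstack([a,cv2.resize(b,(399,a.shape[0]))])[...,::-1])
E
```

```text
13.4917 [ 0.48378384 -0.26395425  0.0234122 ] [-0.1 -0.5 -0.4]
[ 0.48373766 -0.26384395  0.0237261 ] 0.022031786190254782 99.93847131729126 [-2.7  1.7 11.1]
15.0417 0.022180758240653173 [ 0.  -0.2 -3.9]
17.4333 [0.54453375 0.03164316 0.0925118 ] [7.815e-01 6.239e-01 4.000e-04 2.000e-04] 0.022325643401477895 [ 0.5  0.  -4.1] [ 0.02  0.08 -0.  ]
```

View pics/s5.png

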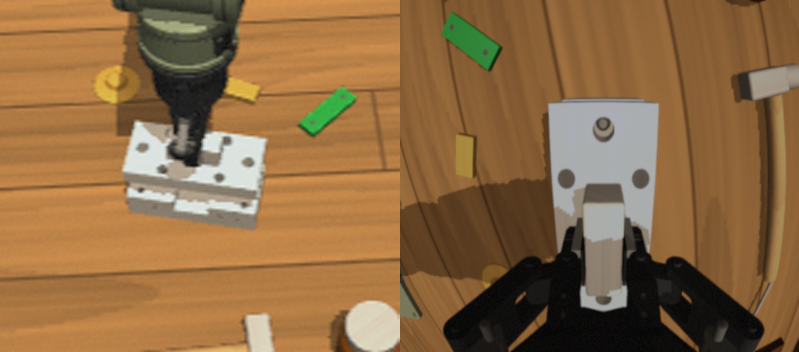

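The dowel tip shows through the far hole, at (603,128) in the composite. The plate is level and aligned. I'll descend in guarded steps.

```bash
python3 - <<'E'
from h import *
c=[.5443,.0316]
for h in(.062,.057,.053,.049,.045,.042,.0405,.039,.0375,.0365,.036,.0355,.035):
    bot.line_to([*c,h+.0237-.0004],velocity=.03)
    s=status.get_obs();f=s["contact_force"];print(h,round(s["t"],1),(s["tcp_pos"]-[0,0,.0237]).round(4),f.round(1),s["torque"].round(2),round(s["width"],4))
    if f[2]>18 or np.hypot(*f[:2])>12: break
E
```

```text
0.062 17.9 [0.5442 0.0316 0.0614] [ 0.7 -0.2 -3.6] [-0.04 -0.    0.03] 0.0223
0.057 18.2 [0.5442 0.0316 0.0564] [-0.6 -0.5 -4.7] [-0.04  0.   -0.07] 0.0226
0.053 18.5 [0.5442 0.0316 0.0524] [-0.1 -0.2 -4. ] [-0.03 -0.02 -0.03] 0.0222
0.049 18.8 [0.5442 0.0316 0.0484] [ 0.1  0.2 -4.6] [-0.01  0.04  0.02] 0.0225
0.045 19.1 [0.5442 0.0316 0.0444] [-0.7 -0.9 -4.2] [-0.01 -0.03 -0.01] 0.0227
0.042 19.3 [0.5442 0.0316 0.0414] [-0.3  0.9 -4.6] [ 0.   -0.11  0.06] 0.0223
0.0405 19.6 [0.5444 0.0316 0.0403] [-1.9  0.8  4.9] [ 0.05  0.34 -0.01] 0.0225
0.039 19.8 [0.5444 0.0316 0.0389] [-0.7  0.6  6.3] [0.03 0.47 0.  ] 0.0225
0.0375 20.1 [0.5444 0.0316 0.0375] [-0.9  0.8  7.6] [0.06 0.51 0.01] 0.0221
0.0365 20.3 [0.5445 0.0316 0.0365] [-2.   0.8  8.9] [0.04 0.55 0.01] 0.0225
0.036 20.6 [0.5445 0.0316 0.0361] [-2.7  0.6  9.5] [0.03 0.64 0.01] 0.0225
0.0355 20.8 [0.5444 0.0316 0.036 ] [-5.3  0.4 20.1] [ 0.05  1.22 -0.06] 0.0223
```

The force rose along the spring line, then jumped to 20 N at 36.0 mm: hard contact between the halves. I'll check that it holds and take a look.

```bash
python3 - <<'E'
from h import *
bot.wait(1.2);s=status.get_obs();print(s["t"],s["tcp_pos"],s["contact_force"].round(1),s["torque"].round(2),s["width"])
a=imaging.read_camera("scene");b=imaging.read_camera("top")
z=lambda i,u,v:cv2.resize(i[v-55:v+55,u-75:u+75],(400,293),interpolation=cv2.INTER_CUBIC)
cv2.imwrite("pics/f.png",np.hstack([z(a,243,185),z(b,269,220)])[...,::-1])
E
```

```text
22.025 [0.54446508 0.0315903  0.05970391] [-5.   0.3 18.8] [0.07 1.21 0.01] 0.022228707832687027
```

View pics/f.png

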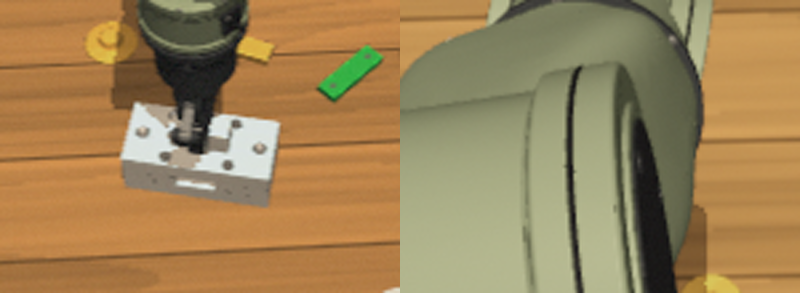

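The halves meet with no gap, dowel tips show through both holes at (142,131) and (259,148), and the push holds steady at about 19 N. Signing off.

```bash
python3 -c "
from station import order
print(order.sign_off())"
```

```text
the job is handed in; nothing more can be done
None
```

The job is handed in: the brass bar lies in the nest, and the upper half is on both dowels, still gripped and pressed fully shut at about 19 N, about 22 s into the 67 s allowed.

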